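# Take a gauged tensile specimen out of its bonding jig

### The arm

A 6-joint arm with a two-finger parallel gripper is mounted at the origin on a cart in front of the work surface, level with it; the furniture and walls round the work are solid. World frame = base frame: x ahead of the robot, y to its left, z up, the work surface at z = 0. Lengths are in m, angles in rad, forces in N, time in s.
With the tool pointing down it reaches from about 0.225 to 0.875 m from the base axis. Payload 3.4 kg.
Tool frame: the origin (TCP) lies between the finger pads; the fingertips stand 22 mm ahead of it and the grasp point (between the pads) lies 3 mm ahead of it (manip.finger_overhang is the distance from the TCP to the fingertips, in m); z points along the fingers, y is the line along which they close (so a half turn about z gives the same grasp; the last joint's range is limited). The gripper opens to 85 mm and grips with 20 to 120 N. Pads are 22 mm wide; open, the fingers measure 114 mm over their backs; the gripper's body (76 mm by 85 mm) begins 54 mm behind the grasp point. The pads swing forward as they close: fully open they stand 13 mm farther back than shut.
Start: joints at [-1.412, 0.276, 1.505, -0, 1.361, -0.121], TCP at [0.159, -0.553, 0.253] pointing down, gripper open.
Joint ranges: [-2.89, 2.89], [-0.75, 2.08], [0.22, 2.7], [-1.18, 4.32], [0.11, 2.71], [-2.7, 2.7]. Speed limits (rad/s): [2.57, 2.57, 3.14, 3.14, 3.14, 3.14].

### API

Orientations are given as a unit quaternion [w, x, y, z].
In Python, from rig import get_state, eyes, order, manip gives the robot as it stands.
- The arm moves only by the tool drive_tool, never from a script. Its argument "rows" is a list of rows, each a list of 4 numbers: the shift along the tool's x, y, z in units of 25 mm (1.0 is 25 mm), then the turn about the tool's z in units of 6 degrees (1.0 is 6 degrees). A call has exactly 8 rows; each row is the pose to reach, as a shift and turn from the pose commanded when the call began, along the tool's axes at that moment; what a row does not reach only later rows make up. A row lasts 1/12 s, in which the tool goes at most 41.7 mm and 7.16 degrees, less where a joint would pass 70% of its speed; a pose out of reach is approached as far as the arm can. A call with a gripper value outside its range is refused whole. "grip" is the finger opening in mm, from 0 to 85.4, set as the call begins (left out, the last holds). The fingers move at their own pace and stop on an object; "newtons" is the grip in N (left out, the last holds). Time passes only in rows, so rows that repeat a pose let the fingers close, or fill a call up. It gives the time, the measured TCP pose, the force, the opening and the grip force at its end, in the units of the state.
- get_state(): the state, without advancing time (a new reading comes with each control period).
- eyes.get_image(name): name is "side" or "top" or "wrist"; returns (picture, depth): 384x512x3 uint8, red, green, blue; 384x512 float32, m along the optical axis (not along the pixel's ray), 0 where there is no reading.
- eyes.camera_info(name): a dict with "fx", "fy", "cx", "cy" (pixels), "R" (3x3) and "t" (3): a world point X has camera coordinates R X + t. Camera axes: x right, y down, z forward; pixel columns grow to the right and rows downward; lengths in m; the calibration is good to about 2 mm. A picture is of the moment at which its call begins: read the wrist's pose just before it. camera_info takes no time and is no camera call; for the wrist camera it gives the pose at the moment of the call.
- order.sign_off(): hands the job in; it is judged then, once.
The state is a dict: "clock": time; "qpos": joint angles; "qd": joint speeds; "effort": joint torques, N m; "position": TCP position; "ee_rot": TCP orientation; "contact_force": force on the tool from outside, world axes, zero at the start; "moment": the same for the moment, N m; "width": finger opening in m; "gripper_force": force on a finger pad.
Only numpy, scipy, OpenCV 4.12 (cv2) and the standard library are available. Lean on these libraries where they do the work, as an engineer would, in place of code of your own. Each camera call takes 0.05 s, during which the arm holds its last target. There are 200 camera calls.

### The job

The adhesive under the strain gauge has cured. Swing the jig's clamp bar right over until it leans back on its stop and stays there, then slide the flat steel specimen along its channel towards the open mouth until it is out from under the keeper lips, easing it along without pressing it hard against the rails, floor or lips, as the bond is fresh. Lay it flat, gauge side up, across both rails of the specimen rest in the empty place between its pins, and leave the jig standing open with everything else where it was.

Things in the scene. Friction and masses are not known exactly. Their poses are not given: they have to be found in the camera images.
- jig: Gauge-bonding jig, fixed. Origin on the worktop below the middle of the channel, z up. The channel runs along its y axis, floor 30 mm above the worktop, mouth open at y = -88 mm, a stop at y = +84 mm. Base plate 10 mm high, x -44 to +88, y -88 to +94 mm. Hinge yoke of the clamp bar at x 56 to 88, y -30 to +30, up to 72 mm high.
- front_lips (a point): Middle of the front end block, on the channel floor (jig x 0, y -62, 30 mm up). The two end blocks, 56 mm wide in x, reach from y -88 to -36 and from +36 to +92 mm. Each has side rails 28 mm apart (x -14, +14) and over them steel keeper lips, 40.5 to 45 mm above the worktop, with a slot 21 mm wide between them (x -10.5 to +10.5).
- window (a point): Middle of the open window between the end blocks (jig x 0, y 0, 30 mm up), y -36 to +36 mm. The specimen lies there on a pedestal 12 mm wide; beside it the base plate is 20 mm lower, so fingers can reach down past it. Fingers that close off-centre, or sink as they close, press it on a rail or the floor with their full grip, and over 30 N is too much: close in small steps and give way.
- plunger_seat (a point): A sprung plunger in the -x rail of the rear block (jig x -14, y +60, 35 mm up). It presses the specimen's rear end sideways with about 4 N against the +x rail, so that the specimen drags with a few newtons until that end has left it.
- channel_mouth (a point): Middle of the channel floor at its open mouth (jig x 0, y -88, 30 mm up). Nothing stands within 70 mm beyond it on the -y side.
- bar (a joint): Hinge of the steel clamp bar (0.32 kg), rad: 0 = down on the specimen, grows as the grip rises and goes over to the jig's +x side; 1.85 = leaning on its stop. Nearly free: below about 1.6 it falls shut, beyond that it falls on its stop and stays. The bar is 16 mm wide (y), 8 mm thick; its shoe, 34 x 50 mm, has two lugs that straddle the specimen's waist, so with the bar down nothing slides out.
- bar_hinge (a point): Middle of the clamp bar's hinge pin: 68 mm from the jig's origin along its x axis, 50 mm above the worktop. The pin runs along the jig's y axis.
- bar_grip (a point): Middle of the black grip at the free end of the clamp bar, 130 mm from the hinge pin; 38 mm long along the bar, 18 mm wide (along the hinge pin), 13 mm thick. With the bar down it is 62 mm from the jig's origin on the -x side, 50 mm above the worktop, free on all sides.
- specimen: Steel dog-bone specimen, foil gauge on top of its waist; 165 mm long (its y), 8 mm thick, 50 to 95 g. Ends 26 mm wide (y -82 to -35 and +36 to +82), waist 16 mm. Origin: centre of its underside. Starts in the channel, axes as the jig's, end 3 to 9 mm inside the mouth. Lips cover only the wide ends: slid 58 to 70 mm towards the mouth it can be lifted; less jams under the lips. Or draw it right out.
- rest: Specimen rest, fixed: two aluminium rails 172 mm long (its x), 10 mm wide, at y -40 and +40 mm, tops 30 mm above the worktop. Three places at x -56, 0, +56 mm; specimens lie along its y. Each place has four steel pins of 6 mm diameter, 13 mm high over the rails, 33 mm clear between them in x. Origin on the worktop at the middle.
- free_place (a point): Middle of the empty place of the rest, at rail-top height (rest x = -56 mm, y = 0, z = 30 mm): a specimen well laid has its origin here, its y axis along the rest's y axis either way round.
- done_a: Finished specimen, 22 x 150 x 8 mm, lying in one of the two other places of the rest; leave it. Origin at the centre of its underside.
- done_b: The other finished specimen, 22 x 150 x 8 mm, lying in the other of those two places; leave it. Origin at the centre of its underside.
- gauge_pack: White strain-gauge pack, 55 x 81 x 19 mm, lying on the worktop near its front edge; leave it. Origin at the centre of its underside.
- adhesive: Small white glue bottle with a pointed cap, 28 mm across, 70 mm high, standing behind the work; leave it. Origin at the centre of its underside.
- tweezers: Steel tweezers, 17 x 117 x 8 mm, lying on the worktop near its front edge; leave them. Origin at the centre of their underside.

How it is judged:
By the outcome, as a careful person would: the job done as asked, in the order asked, and still so for the second after the job is handed in, with the robot touching nothing.
It also fails if it takes over 67 s, if anything falls off the work surface, if the arm or the gripper's body presses on something with over 40 N, if the wrist force passes 120 N, or if a joint passes its speed limit or range.

## Working session

There is one attempt and no reset: what is moved stays moved. The work goes in short steps, Python scripts to look and compute and a tool call to move; the robot and the scene stay as the last step left them, time stands still between calls to the robot, and variables do not carry over. Pictures are saved under pics/ and viewed, at most 10 in all, crops included, and the job is handed in when it is done.

Besides the shell and the picture viewer there is one more tool, called after "Request:" by a JSON object that holds its "method" and its "body", one argument or row to a line. drive_tool: Moves the arm, as the interface text tells. Its arguments: {"type":"object","properties":{"rows":{"type":"array","items":{"type":"array","items":{"type":"number"}}},"grip":{"type":"number"},"newtons":{"type":"number"}},"required":["rows"]}

```bash
ls; mkdir -p pics; python3 - <<'E'
from rig import get_state, eyes, order, manip
import cv2,numpy as np
s=get_state();print(s)
print(manip.finger_overhang)
for n in ("top","side"):
    p,d=eyes.get_image(n); cv2.imwrite(f"pics/{n}0.png",p[:,:,::-1]); np.savez(f"{n}0.npz",p=p,d=d,**eyes.camera_info(n)); print(n,eyes.camera_info(n))
E
```

```text
pics
{'clock': 0.0, 'qpos': array([-1.41204756e+00,  2.76587830e-01,  1.50615164e+00, -7.68053264e-06,
        1.36071919e+00, -1.20968966e-01]), 'qd': array([-5.90903305e-04,  5.39934149e-04,  1.19086075e-03,  2.17847300e-04,
       -3.56257670e-04,  5.76212470e-05]), 'effort': array([ 4.64190889e-04, -4.16774762e+01, -2.45804268e+01, -1.45202762e-04,
        1.11249115e-02,  9.88545906e-06]), 'position': array([ 0.15867752, -0.55214637,  0.2524364 ]), 'ee_rot': array([-9.32764722e-04,  9.90235137e-01,  1.39404096e-01, -2.13776873e-05]), 'contact_force': array([ 0.62107299, -0.58042874, -0.00114274]), 'moment': array([ 0.02971408,  0.00293506, -0.0273362 ]), 'gripper_force': 0.0, 'width': 0.08487196604560136}
0.022
top {'fx': 457.23268275221653, 'fy': 457.23268275221653, 'cx': 252.26793703176062, 'cy': 184.5385433746507, 'R': array([[ 0.00960513, -0.99994651, -0.00383575],
       [-0.97545803, -0.00852592, -0.22002033],
       [ 0.21997586,  0.00585494, -0.97548774]]), 't': array([-0.03529111,  0.55732097,  0.89296541])}
side {'fx': 409.35031796344794, 'fy': 409.35031796344794, 'cx': 257.88057489209484, 'cy': 185.35038569596216, 'R': array([[ 0.99995993, -0.00632471, -0.00633596],
       [-0.00854116, -0.4619417 , -0.88686916],
       [ 0.00268234,  0.88688774, -0.46197721]]), 't': array([-0.5332975 ,  0.02874919,  1.04529631])}
```

View pics/top0.png

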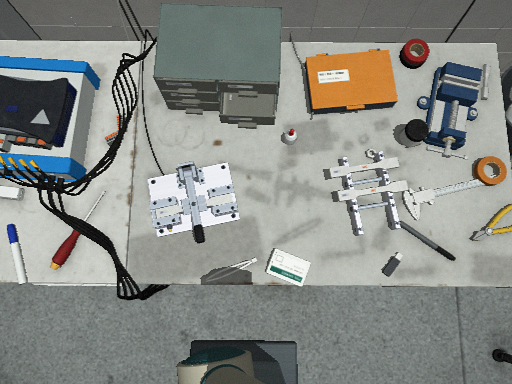

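View pics/side0.png

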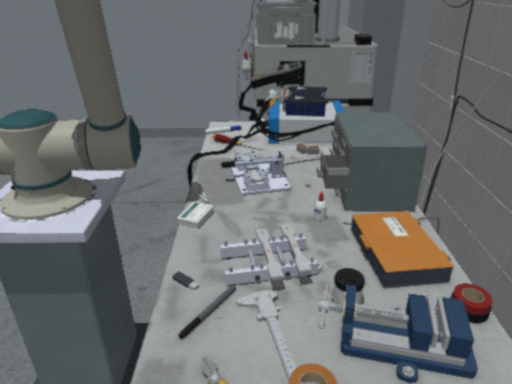

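The top view shows the jig at about (193,198), with its black grip at (198,233), hinge towards the back and mouth to the right (world -y). The rest is at about (365,193) and its empty place is the one nearest the robot, about (375,218). The side view confirms this layout.

```bash
cat > h.py <<'E'
import numpy as np,cv2
from rig import get_state, eyes, order, manip
def ray(c,uv,z):
    uv=np.atleast_2d(np.asarray(uv,float)); R=c['R'];C=-R.T@c['t']
    D=np.c_[(uv[:,0]-c['cx'])/c['fx'],(uv[:,1]-c['cy'])/c['fy'],np.ones(len(uv))]@R
    return C+D*((z-C[2])/D[:,2])[:,None]
def cloud(c,d):
    v,u=np.mgrid[:d.shape[0],:d.shape[1]]
    P=np.stack([(u-c['cx'])/c['fx']*d,(v-c['cy'])/c['fy']*d,d],-1)
    return (P-c['t'])@c['R']
def pix(c,X):
    q=np.atleast_2d(X)@c['R'].T+c['t']; return np.c_[c['fx']*q[:,0]/q[:,2]+c['cx'],c['fy']*q[:,1]/q[:,2]+c['cy']]
E
python3 - <<'E'
from h import *
c=np.load("top0.npz");p=c['p'];d=c['d'];P=cloud(c,d);z=P[...,2]
# base plate: bright pixels near the jig, height 4..16mm
for name,(u0,u1,v0,v1),lo,hi in (("plate",(135,255,150,250),.005,.06),("rest",(320,415,140,245),.02,.045)):
    m=np.zeros(z.shape,np.uint8); m[v0:v1,u0:u1]=((z>lo)&(z<hi)&(d>0))[v0:v1,u0:u1]
    pts=P[m>0]; print(name,m.sum(),np.percentile(z[m>0],[5,25,50,75,95]).round(4))
    r=cv2.minAreaRect(pts[:,:2].astype(np.float32)*1000);print(r)
tb=z[255:275,300:350];print("table z",np.median(tb))
g=p.astype(int).max(2)
a=cv2.resize(p[150:254,140:250],None,fx=5,fy=5,interpolation=cv2.INTER_CUBIC)
b=cv2.resize(p[140:244,318:366+50],None,fx=4,fy=5,interpolation=cv2.INTER_CUBIC)
cv2.imwrite("pics/crop1.png",a[:,:,::-1])
cv2.imwrite("pics/crop2.png",cv2.resize(p[140:244,318:418],None,fx=5,fy=5,interpolation=cv2.INTER_CUBIC)[:,:,::-1])
E
```

```text
plate 5136 [0.0076 0.0101 0.0209 0.0451 0.0561]
((538.2369995117188, 93.06179809570312), (234.81130981445312, 198.1228790283203), 84.25263977050781)
rest 1944 [0.0249 0.0303 0.0367 0.0387 0.0415]
((559.0616455078125, -310.87646484375), (179.7799072265625, 202.15505981445312), 16.818492889404297)
table z -0.0006169869250601056
```

View pics/crop1.png

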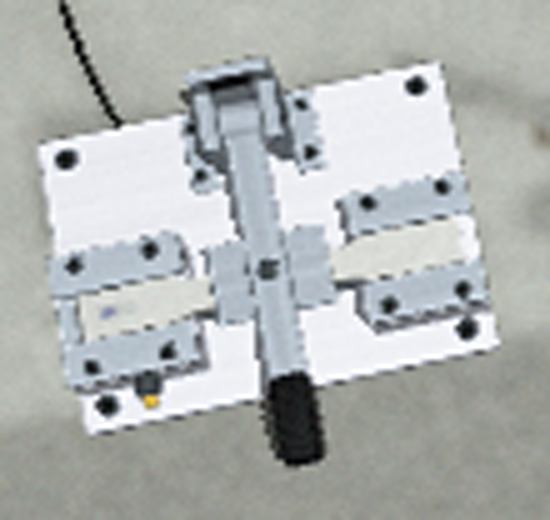

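View pics/crop2.png

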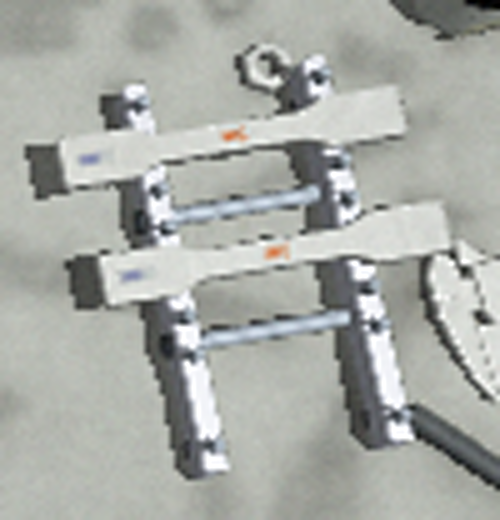

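Crop 1: the base plate corners are at crop (40,142), (438,62), (498,346) and (90,433). The specimen's cream ends are visible at right, x 335-470, and at left. Crop 2: the rest's rails run from about (135,88) to (209,470) and from (314,58) to (393,438), and the lower place is empty.

```bash
python3 - <<'E'
from h import *
c=np.load("top0.npz");p=c['p'];d=c['d'];P=cloud(c,d);z=P[...,2]
def fit(J,W):
    Jm=J.mean(0);Wm=W.mean(0);a=J-Jm;b=W-Wm
    th=np.arctan2((a[:,0]*b[:,1]-a[:,1]*b[:,0]).sum(),(a*b).sum())
    R=np.array([[np.cos(th),-np.sin(th)],[np.sin(th),np.cos(th)]]);o=Wm-R@Jm
    return th,o,np.abs(W-J@R.T-o).max()
J=np.array([[88,94],[88,-88],[-44,-88],[-44,94]])/1e3
px=np.array([[40,142],[438,62],[498,346],[90,433.]])/5-.4+[140,150]
W=ray(c,px,.01)[:,:2]
th,o,e=fit(J,W);print("jig",th,np.degrees(th),o,e)
# refine with white mask
hs=cv2.cvtColor(p,cv2.COLOR_RGB2HSV)
m=((hs[...,2]>225)&(hs[...,1]<20)).astype(np.uint8)
mm=np.zeros_like(m);mm[155:245,140:245]=m[155:245,140:245]
uv=np.argwhere(mm)[:,::-1];w=ray(c,uv,.01)[:,:2];
r=cv2.minAreaRect((w*1000).astype(np.float32));print(r)
R=np.array([[np.cos(th),-np.sin(th)],[np.sin(th),np.cos(th)]])
q=(w-o)@R;print("jig plate extents mm",np.percentile(q*1e3,[0,.3,99.7,100],axis=0))
print("top z of plate",np.median(z[mm>0]))
# specimen: cream
# rest rails
m2=(hs[...,2]>215)&(hs[...,1]<22)&(z>.024)&(z<.036);k=np.zeros_like(m);k[140:244,318:418]=m2[140:244,318:418]
n,l,st,ce=cv2.connectedComponentsWithStats(k);print(st[1:][st[1:,4]>15])
E0=np.array([[135,88],[209,470],[314,58],[393,438.]])/5-.4+[318,140]
th2,o2,e2=fit(np.array([[86,40],[-86,40],[86,-40],[-86,-40]])/1e3,ray(c,E0,.03)[:,:2]);print("rest",th2,np.degrees(th2),o2,e2)
R2=np.array([[np.cos(th2),-np.sin(th2)],[np.sin(th2),np.cos(th2)]])
w=ray(c,np.argwhere(k)[:,::-1],.03)[:,:2];q=(w-o2)@R2*1e3
for s in (1,-1):
    t=q[(q[:,1]*s>20)&(q[:,1]*s<60)];print(s,len(t),np.percentile(t,[1,50,99],axis=0).round(1), np.polyfit(t[:,0],t[:,1],1))
# overlay check
im=p.copy()
for X,Y in [(x,y) for x in(86,-86) for y in (35,45,-35,-45)]:
    pass
def dots(R,o,pts,col):
    big=[]
    for a in pts:
        X=np.r_[R@np.array(a[:2])/1e3+o,a[2]/1e3];big.append(pix(c,X)[0])
    return np.array(big)
A=cv2.resize(p[150:254,140:250],None,fx=4,fy=4,interpolation=cv2.INTER_CUBIC);B=cv2.resize(p[140:244,318:418],None,fx=4,fy=4,interpolation=cv2.INTER_CUBIC)
for a in dots(R,o,[(88,94,10),(88,-88,10),(-44,-88,10),(-44,94,10),(-62,0,56),(-81,0,50),(0,-88,45),(28,-88,45),(-28,-88,45),(28,-36,45),(28,36,45),(28,92,45),(-28,92,45)],0):
    cv2.circle(A,tuple(((a-[140,150]+.5)*4).astype(int)),3,(255,0,0),1)
for a in dots(R2,o2,[(x,y,30) for x in(86,-86) for y in (35,45,-35,-45)]+[(-56+sx*19.5,y,43) for sx in (1,-1) for y in (40,-40)]+[(-56,0,30)],0):
    cv2.circle(B,tuple(((a-[318,140]+.5)*4).astype(int)),3,(255,0,0),1)
H=max(A.shape[0],B.shape[0]);A=np.pad(A,((0,H-A.shape[0]),(0,0),(0,0)));B=np.pad(B,((0,H-B.shape[0]),(0,0),(0,0)))
cv2.imwrite("pics/ov.png",np.hstack([A,B])[:,:800,::-1]);
E
```

```text
jig 0.2195885911990424 12.581499504928702 [0.51645375 0.092055  ] 0.0014433289594634607
((536.7288818359375, 102.12059020996094), (130.56549072265625, 185.1493682861328), 12.724584579467773)
jig plate extents mm [[-43.51726873 -87.21393697]
 [-43.16717771 -86.60826576]
 [ 86.96003104  93.62684549]
 [ 87.40383989  97.88854369]]
top z of plate 0.009978567818980886
[[384 174   5   4  16]
 [348 179   5   6  20]
 [390 199   5   5  19]
 [353 205   5   5  18]
 [392 206   7  16  61]
 [355 212   7  16  64]]
rest 0.1541320868429695 8.831118063646038 [ 0.55152674 -0.2833957 ] 0.0024427681068348583
1 186 [[-84.8  23.8]
 [-24.3  37.8]
 [ 83.5  53.2]] [1.93161813e-02 3.82549187e+01]
-1 174 [[-83.7 -55.2]
 [-25.8 -41.9]
 [ 84.5 -30.1]] [ 1.50952845e-02 -4.18211176e+01]
```

View pics/ov.png

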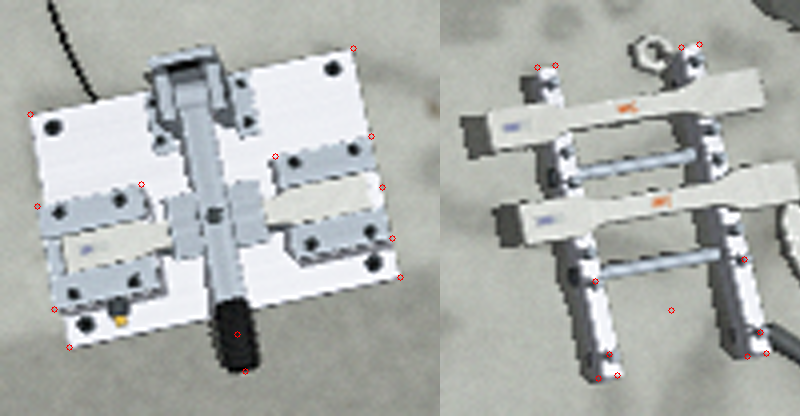

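The overlay shows the jig fit landing on the plate corners and blocks. The rest fit is off by about 1-2 mm, which I'll refine later. First I work out the approach to the grip.

```bash
cat >> h.py <<'E'
JT,JO=0.2205,np.array([.5164,.0921])
def rot(t): return np.array([[np.cos(t),-np.sin(t)],[np.sin(t),np.cos(t)]])
def jig(x,y,z): return np.r_[JO+rot(JT)@[x/1e3,y/1e3],z/1e3]
def injig(X): return np.r_[rot(-JT)@(np.asarray(X[:2])-JO),X[2]]*1e3
def Rt(s):
    w,x,y,z=s['ee_rot']; from scipy.spatial.transform import Rotation as Q
    return Q.from_quat([x,y,z,w]).as_matrix()
def to(s,X,yaw):
    R=Rt(s); u=R.T@(np.asarray(X)-s['position'])/.025
    y0=np.arctan2(R[1,0],R[0,0]); dy=(yaw-y0+np.pi)%(2*np.pi)-np.pi
    return np.r_[u,-np.degrees(dy)/6].round(3)
E
python3 - <<'E'
from h import *
s=get_state(); print(to(s,jig(-62,0,130),JT), s['qpos'])
E
```

```text
[ 18.393 -20.959   4.938   0.566] [-1.41202812e+00  2.76530873e-01  1.50600483e+00 -4.17370790e-05
  1.36068616e+00 -1.20996793e-01]
```

Request:
{"method": "drive_tool", "body": {
  "rows": [
    [1.3,-1.5,0.35,0.1],
    [2.6,-3,0.7,0.2],
    [3.9,-4.5,1.05,0.3],
    [5.2,-6,1.4,0.4],
    [6.5,-7.5,1.75,0.5],
    [7.8,-9,2.1,0.57],
    [9.1,-10.5,2.5,0.57],
    [9.2,-10.5,2.5,0.57]
  ],
  "grip": 50,
  "newtons": 20
}}

```text
clock: 0.77
position: [0.2979, -0.2534, 0.1941]
ee_rot: [-0.0, 0.994, 0.109, -0.0]
contact_force: [1.6, -0.4, 0.0]
width: 0.0499
gripper_force: 0.0
```

Request:
{"method": "drive_tool", "body": {
  "rows": [
    [1.3,-1.4,0.35,0],
    [2.6,-2.8,0.7,0],
    [3.9,-4.2,1.05,0],
    [5.2,-5.6,1.4,0],
    [6.5,-7,1.75,0],
    [7.8,-8.4,2.1,0],
    [8.5,-9.5,2.4,0],
    [8.6,-9.7,2.44,0]
  ]
}}

```text
clock: 1.43
position: [0.4556, 0.0303, 0.1331]
ee_rot: [0.0, 0.994, 0.11, 0.0]
contact_force: [1.2, -0.5, 0.5]
width: 0.0501
gripper_force: 0.0
```

```bash
python3 - <<'E'
from h import *
s=get_state(); print(s['clock'],s['position'],injig(s['position']),to(s,jig(-62,0,130),JT), s['qpos'].round(2))
c=eyes.camera_info("wrist");p,d=eyes.get_image("wrist"); np.savez("w1.npz",p=p,d=d,**c)
for k in [(-62,0,56.5),(0,-88,45),(0,88,45),(-44,-88,10),(-44,94,10)]: 
    a=pix(c,jig(*k))[0];print(k,a.round(0)); 
    if 0<a[0]<512 and 0<a[1]<384: cv2.circle(p,tuple(a.astype(int)),4,(255,0,0),1)
cv2.imwrite("pics/w1.png",p[:,:,::-1])
E
```

```text
1.4333 [0.45562578 0.03034445 0.13307834] [-72.80978672 -46.96794843 133.07833673] [ 0.433 -1.879  0.123  0.003] [-0.09  0.21  1.93 -0.    1.    1.26]
(-62, 0, 56.5) [191. 196.]
(0, -88, 45) [319. 103.]
(0, 88, 45) [ 58. 103.]
(-44, -88, 10) [308. 158.]
(-44, 94, 10) [ 87. 158.]
```

View pics/w1.png

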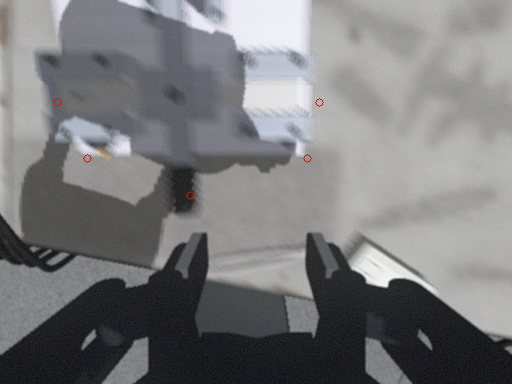

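The wrist view, taken while still moving, shows the black grip at about (183,190) ahead of the fingers, consistent with the fit. I carry on to above it.

Request:
{"method": "drive_tool", "body": {
  "rows": [
    [0.2,-0.9,0,0],
    [0.43,-1.88,0,0],
    [0.43,-1.88,0,0],
    [0.43,-1.88,0.2,0],
    [0.43,-1.88,0.2,0],
    [0.43,-1.88,0.2,0],
    [0.43,-1.88,0.2,0],
    [0.43,-1.88,0.2,0]
  ]
}}

```text
clock: 2.15
position: [0.4551, 0.0754, 0.1287]
ee_rot: [0.0, 0.994, 0.109, 0.0]
contact_force: [-0.9, 0.1, -0.1]
width: 0.0499
gripper_force: 0.0
```

```bash
python3 - <<'E'
from h import *
s=get_state(); print(s['clock'],injig(s['position']),to(s,jig(-62,0,53),JT))
c=eyes.camera_info("wrist");p,d=eyes.get_image("wrist"); np.savez("w2.npz",p=p,d=d,**c)
P=cloud(c,d)
hs=cv2.cvtColor(p,cv2.COLOR_RGB2HSV)
# black grip: dark, top height ~56
m=((hs[...,2]<70)&(P[...,2]>.045)&(P[...,2]<.066)&(d>.05)).astype(np.uint8)
n,l,st,ce=cv2.connectedComponentsWithStats(m)
for i in range(1,n):
    if st[i,4]>150:
        q=P[l==i]; J=np.array([injig(a) for a in q]);print(st[i],np.percentile(J,[2,50,98],axis=0).round(1))
# white plate extents
m=((hs[...,2]>150)&(hs[...,1]<30)&(abs(P[...,2]-.01)<.004)&(d>.05))
J=np.array([injig(a) for a in P[m]]);print(m.sum(),np.percentile(J,[1,50,99],axis=0).round(1))
E
```

```text
2.15 [-63.4288059   -2.93573601 128.66472567] [ 0.057 -0.118  3.027 -0.019]
[ 236  184   28   49 1240] [[-75.7  -6.2  56.9]
 [-58.5   2.5  59.6]
 [-42.9  10.9  61.2]]
9656 [[-154.5  -92.4    6.9]
 [  52.1  -40.9   12.2]
 [  78.2   90.3   13.8]]
```

Request:
{"method": "drive_tool", "body": {
  "rows": [
    [0.1,-0.19,0.5,0],
    [0.1,-0.19,1.2,0],
    [0.1,-0.19,2.0,0],
    [0.1,-0.19,2.6,0],
    [0.1,-0.19,2.95,0],
    [0.1,-0.19,3.05,0],
    [0.1,-0.19,3.05,0],
    [0.1,-0.19,3.05,0]
  ]
}}

```text
clock: 2.87
position: [0.4571, 0.0813, 0.0529]
ee_rot: [0.0, 0.994, 0.11, 0.001]
contact_force: [0.2, 0.1, 0.1]
width: 0.0501
gripper_force: 0.0
```

Request:
{"method": "drive_tool", "body": {
  "rows": [
    [0,0,0,0],
    [0,0,0,0],
    [0,0,0,0],
    [0,0,0,0],
    [0,0,0,0],
    [0,0,0,0],
    [0,0,0,0],
    [0,0,0,0]
  ],
  "grip": 10,
  "newtons": 25
}}

```text
clock: 3.53
position: [0.4574, 0.0803, 0.0532]
ee_rot: [0.001, 0.994, 0.11, 0.001]
contact_force: [0.1, -4.6, 3.3]
width: 0.0176
gripper_force: 30.2
```

Request:
{"method": "drive_tool", "body": {
  "rows": [
    [0.01,-0.26,0,0],
    [0.07,-0.83,0,0],
    [0.281,0,-1.685,0],
    [0.281,0,-1.685,0],
    [0.281,0,-1.685,0],
    [0.281,0,-1.685,0],
    [0.281,0,-1.685,0],
    [0.281,0,-1.685,0]
  ]
}}

```text
clock: 4.2
position: [0.4632, 0.0816, 0.0939]
ee_rot: [0.002, 0.994, 0.111, 0.0]
contact_force: [-2.4, -7.9, 1.3]
width: 0.0177
gripper_force: 30.3
```

I put two z values into the y column of that call. Forces are low and the grip still holds, so I continue, checking the columns.

Request:
{"method": "drive_tool", "body": {
  "rows": [
    [0.21,0,-0.53,0],
    [0.49,0,-1.03,0],
    [0.81,0,-1.5,0],
    [1.19,0,-1.93,0],
    [1.61,0,-2.32,0],
    [2.07,0,-2.66,0],
    [2.56,0,-2.95,0],
    [2.56,0,-2.95,0]
  ]
}}

```text
clock: 4.87
position: [0.527, 0.0959, 0.1681]
ee_rot: [0.002, 0.994, 0.111, -0.0]
contact_force: [-0.8, -5.8, 2.5]
width: 0.0172
gripper_force: 34.1
```

```bash
python3 - <<'E'
from h import *
s=get_state(); j=injig(s['position']); print(j, s['contact_force'],s['moment'].round(2)); print(np.arctan2(j[2]-3-50,68-j[0]), np.hypot(j[2]-53,68-j[0]))
E
```

```text
[ 11.18435841   1.43788907 168.05724439] [-0.83328111 -5.83130459  2.49336698] [-0.84  0.3   0.04]
1.1121183926950924 128.3206398635872
```

Request:
{"method": "drive_tool", "body": {
  "rows": [
    [0.52,0,-0.23,0],
    [1.07,0,-0.4,0],
    [1.63,0,-0.51,0],
    [2.2,0,-0.56,0],
    [2.77,0,-0.55,0],
    [3.23,0,-0.49,0],
    [3.5,0,-0.44,0],
    [3.5,0,-0.44,0]
  ]
}}

```text
clock: 5.53
position: [0.6122, 0.115, 0.1778]
ee_rot: [0.002, 0.994, 0.11, -0.0]
contact_force: [-0.3, -5.3, 2.9]
width: 0.0175
gripper_force: 37.0
```

Request:
{"method": "drive_tool", "body": {
  "rows": [
    [0,0,0,0],
    [0,0,0,0],
    [0,0,0,0],
    [0,0,0,0],
    [0,0,-0.2,0],
    [0,0,-0.8,0],
    [0,0,-1.6,0],
    [0,0,-2.4,0]
  ],
  "grip": 45
}}

```text
clock: 6.2
position: [0.6108, 0.1162, 0.2399]
ee_rot: [-0.0, 0.994, 0.11, -0.0]
contact_force: [-0.1, 0.6, -0.3]
width: 0.045
gripper_force: 0.0
```

Request:
{"method": "drive_tool", "body": {
  "rows": [
    [-1,0,0,0],
    [-2,0.2,0,-1],
    [-3,0.7,0,-2.1],
    [-4,1.2,0,-3.2],
    [-4,1.6,0,-4.3],
    [-4,1.6,0,-5.4],
    [-4,1.6,0,-6.5],
    [-4,1.6,0,-7.6]
  ],
  "newtons": 20
}}

```text
clock: 6.87
position: [0.5222, 0.055, 0.24]
ee_rot: [0.0, 0.872, 0.489, 0.001]
contact_force: [0.2, 0.7, 0.7]
width: 0.0452
gripper_force: 0.0
```

Request:
{"method": "drive_tool", "body": {
  "rows": [
    [0,0,0.1,-1.1],
    [0,0,0.2,-2.2],
    [0,0,0.4,-3.3],
    [0,0,0.6,-4.4],
    [0,0,0.8,-5.5],
    [0,0,1,-6.6],
    [0,0,1,-7.5],
    [0,0,1,-7.5]
  ],
  "grip": 30
}}

```text
clock: 7.53
position: [0.5222, 0.0553, 0.2144]
ee_rot: [0.0, 0.62, 0.784, 0.0]
contact_force: [0.7, 0.3, 0.2]
width: 0.0302
gripper_force: 0.0
```

```bash
python3 - <<'E'
from h import *
s=get_state(); print(s['clock'],injig(s['position']),to(s,jig(0,15,60),JT+np.pi/2))
c=eyes.camera_info("wrist");p,d=eyes.get_image("wrist"); np.savez("w3.npz",p=p,d=d,**c)
for k in [(0,0,38),(8,0,38),(-8,0,38),(0,-36,45),(10.5,-36,45),(-10.5,-36,45),(10.5,36,45),(-10.5,36,45),(28,-36,45),(-28,-36,45),(28,36,45),(-28,36,45)]: 
    a=pix(c,jig(*k))[0];print(k,a.round(0)); 
    if 0<a[0]<512 and 0<a[1]<384: cv2.circle(p,tuple(a.astype(int)),4,(255,0,0),1)
cv2.imwrite("pics/w3.png",p[:,:,::-1])
E
```

```text
7.5333 [ -2.42451316 -37.14166963 214.41250109] [2.084 0.12  6.177 0.111]
(0, 0, 38) [258. 141.]
(8, 0, 38) [266. 141.]
(-8, 0, 38) [250. 141.]
(0, -36, 45) [258. 178.]
(10.5, -36, 45) [268. 178.]
(-10.5, -36, 45) [247. 178.]
(10.5, 36, 45) [270. 103.]
(-10.5, 36, 45) [247. 103.]
(28, -36, 45) [286. 178.]
(-28, -36, 45) [230. 178.]
(28, 36, 45) [289. 103.]
(-28, 36, 45) [229. 102.]
```

View pics/w3.png

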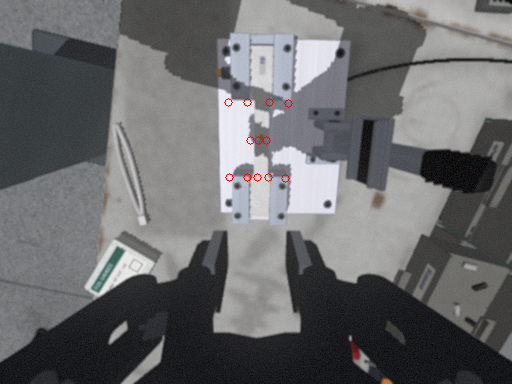

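The bar now leans back on its stop (grip at about (470,170)), and the jig is open. The block edges at x 231 and 293 sit about 3 px to the right of my prediction. I go down above the specimen and compare directly with the fingers.

Request:
{"method": "drive_tool", "body": {
  "rows": [
    [0.6,0.2,0.7,0.1],
    [1.2,0.2,1.6,0.1],
    [1.8,0.2,2.6,0.1],
    [2.28,0.2,3.6,0.1],
    [2.28,0.2,4.6,0.1],
    [2.28,0.2,5.3,0.1],
    [2.28,0.2,5.55,0.1],
    [2.28,0.2,5.55,0.1]
  ]
}}

```text
clock: 8.25
position: [0.5133, 0.1118, 0.0744]
ee_rot: [-0.001, 0.626, 0.78, -0.001]
contact_force: [-0.2, 0.5, -0.1]
width: 0.0299
gripper_force: 0.0
```

```bash
python3 - <<'E'
from h import *
s=get_state(); print(s['clock'],injig(s['position']),to(s,jig(0,15,60),JT+np.pi/2),s['contact_force'])
c=eyes.camera_info("wrist");p,d=eyes.get_image("wrist"); np.savez("w4.npz",p=p,d=d,**c)
T=s['position']+[0,0,-.022];print("axis tip pix",pix(c,T), "at z38",pix(c,np.r_[T[:2],.038]))
P=cloud(c,d);z=P[...,2]
print("camera pos tool", Rt(s).T@(-c['R'].T@c['t']-s['position']))
q=p.copy()
a=tuple(pix(c,T)[0].astype(int));cv2.circle(q,a,4,(255,0,0),1)
cv2.imwrite("pics/w4.png",cv2.resize(q,None,fx=1.5,fy=1.5)[:,:,::-1])
for v in range(20,300,20):
    r=z[v]; J=[injig(P[v,u]) if d[v,u]>0 else [0,0,0] for u in (150,200,230,250,260,270,280,300,350)]
    print(v,[ (round(a[0]),round(a[1]),round(a[2])) for a in J])
E
```

```text
8.25 [ 1.31481755 19.91403934 74.39727543] [-0.197 -0.051  0.576 -0.017] [-0.21240022  0.53584309 -0.07081128]
axis tip pix [[254.47577581 246.20871353]] at z38 [[254.70108184 234.80637239]]
camera pos tool [ 0.07284011  0.00109921 -0.12285674]
20 [(-60, 139, 1), (-30, 139, 1), (-13, 139, 2), (-1, 139, 1), (4, 139, 2), (10, 139, 1), (16, 139, 2), (28, 139, 3), (57, 139, 1)]
40 [(-60, 129, 2), (-31, 129, 1), (-13, 128, 2), (-1, 128, 2), (5, 128, 3), (10, 129, 1), (16, 128, 3), (28, 128, 2), (58, 129, 1)]
60 [(-62, 118, 1), (-32, 118, 2), (-13, 118, 2), (-1, 118, 1), (5, 118, 1), (11, 118, 1), (17, 118, 1), (29, 118, 1), (59, 118, 1)]
80 [(-63, 106, 2), (-32, 106, 1), (-14, 106, 3), (-2, 106, 2), (5, 106, 3), (11, 106, 1), (17, 106, 2), (29, 106, 2), (60, 106, 1)]
100 [(-64, 95, 2), (-25, 94, 47), (-10, 94, 47), (-1, 94, 42), (4, 94, 43), (9, 94, 42), (14, 94, 48), (23, 94, 46), (57, 94, 13)]
120 [(-65, 83, 2), (-25, 85, 47), (-10, 85, 47), (-1, 85, 43), (4, 85, 40), (9, 84, 40), (14, 85, 47), (24, 85, 48), (58, 83, 13)]
140 [(-67, 70, 1), (-26, 75, 47), (-11, 75, 46), (-1, 75, 41), (4
[... 290 characters left out ...]
55, 47), (25, 55, 47), (61, 46, 13)]
200 [(-71, 29, 2), (-34, 33, 13), (-11, 44, 47), (-1, 42, 40), (4, 42, 40), (10, 42, 41), (15, 44, 47), (25, 44, 48), (63, 32, 12)]
220 [(-72, 15, 2), (-35, 19, 12), (-15, 19, 12), (-1, 30, 41), (4, 30, 41), (11, 19, 13), (18, 19, 13), (31, 19, 12), (63, 20, 16)]
240 [(-74, -1, 2), (-36, 4, 12), (-16, 4, 12), (-1, 18, 41), (4, 18, 41), (11, 4, 11), (18, 4, 11), (23, 32, 69), (58, 15, 34)]
260 [(-76, -17, 1), (-22, 28, 81), (-16, -11, 11), (-1, 4, 39), (4, 6, 42), (11, -11, 13), (18, -11, 12), (20, 33, 90), (64, -7, 19)]
280 [(-35, 33, 104), (-17, 33, 104), (-16, -26, 13), (-2, -8, 41), (4, -8, 41), (12, -27, 12), (19, -27, 12), (19, 28, 97), (58, -8, 41)]
```

View pics/w4.png

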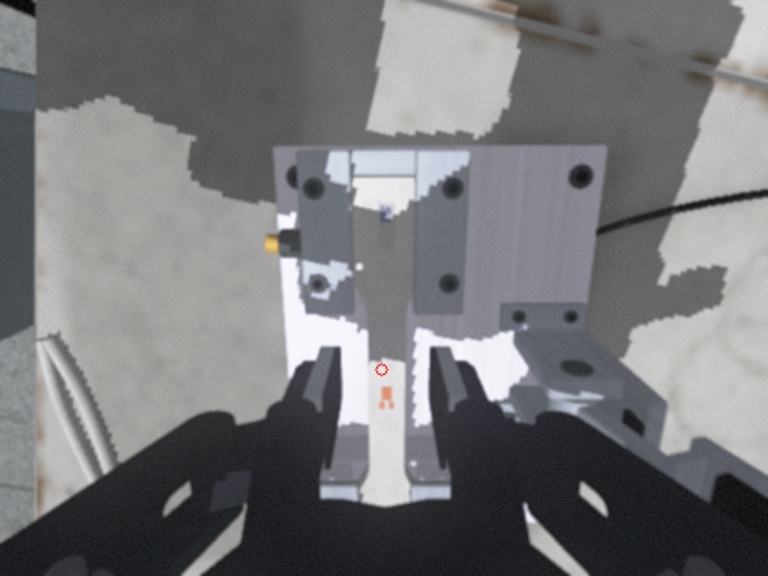

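The wrist view shows the waist (x about 369-405 in the 1.5x picture, mid 387) lying centred between the fingertips (341 and 431, mid 386). The gauge is at about (387,395). I measure the edges numerically.

```bash
cat > edges.py <<'E'
from h import *
import sys
def runs(f,rows,u0,u1):
    c=np.load(f);g=cv2.GaussianBlur(cv2.cvtColor(c['p'],cv2.COLOR_RGB2GRAY),(3,3),0).astype(float)
    for v in rows:
        e=np.diff(g[v-2:v+3].mean(0)); k=[u for u in range(u0,u1) if abs(e[u])>4 and abs(e[u])==abs(e[u-2:u+3]).max()]
        print(v,[(round(u+.5-.5*(e[u+1]-e[u-1])/(e[u+1]+e[u-1]-2*e[u]),1),int(e[u])) for u in k])
if __name__=="__main__": runs(sys.argv[1],range(*map(int,sys.argv[2].split(','))),*map(int,sys.argv[3].split(',')))
E
python3 edges.py w4.npz 120,330,14 190,320
```

```text
120 [(np.float64(190.9), -23), (np.float64(197.5), 21), (np.float64(203.4), -10), (np.float64(213.8), 9), (np.float64(219.7), 21), (np.float64(226.7), 5), (np.float64(235.1), 29), (np.float64(275.3), -18), (np.float64(278.1), 13), (np.float64(291.0), -17), (np.float64(296.4), -25), (np.float64(307.1), 10), (np.float64(312.5), 10)]
134 [(np.float64(198.3), -9), (np.float64(235.5), 40), (np.float64(271.9), -28), (np.float64(279.9), -10), (np.float64(311.9), 9)]
148 [(np.float64(196.3), -40), (np.float64(234.9), 6), (np.float64(252.7), -6), (np.float64(275.3), -4), (np.float64(311.3), 10)]
162 [(np.float64(200.1), 14), (np.float64(235.4), 6), (np.float64(275.1), -5), (np.float64(310.5), 11)]
176 [(np.float64(197.3), -32), (np.float64(201.5), 23), (np.float64(208.9), -6), (np.float64(213.5), -6), (np.float64(219.5), 20), (np.float64(226.9), -5), (np.float64(231.5), -24), (np.float64(236.8), 30), (np.float64(241.2), -27), (np.float64(274.7), -6), (np.float64(309.6), 10)]
190 [(np.float64(198.6), -29), (np.float64(205.9), -15), (np.float64(214.3), 13), (np.float64(219.2), 22), (np.float64(
[... 1204 characters left out ...]
p.float64(274.8), 27), (np.float64(285.4), -65), (np.float64(297.5), 15), (np.float64(310.4), -15)]
274 [(np.float64(210.5), 10), (np.float64(214.5), -9), (np.float64(226.2), 61), (np.float64(245.0), -6), (np.float64(269.4), -31), (np.float64(275.3), 32), (np.float64(286.7), -64), (np.float64(298.3), 9), (np.float64(302.5), -10)]
288 [(np.float64(224.0), 26), (np.float64(245.4), 32), (np.float64(269.2), -29), (np.float64(288.9), -26)]
302 [(np.float64(221.6), 24), (np.float64(245.5), 34), (np.float64(269.2), -32), (np.float64(291.3), -23)]
316 [(np.float64(212.9), 25), (np.float64(234.6), 4), (np.float64(244.6), 31), (np.float64(269.9), -31), (np.float64(274.2), 5), (np.float64(299.8), -24)]
```

Request:
{"method": "drive_tool", "body": {
  "rows": [
    [0,0.01,0.25,0],
    [0,0.01,0.55,0],
    [0,0.01,0.85,0],
    [0,0.01,1.15,0],
    [0,0.01,1.35,0],
    [0,0.01,1.48,0],
    [0,0.01,1.48,0],
    [0,0.01,1.48,0]
  ]
}}

```text
clock: 8.97
position: [0.5144, 0.1118, 0.0382]
ee_rot: [-0.0, 0.625, 0.78, -0.0]
contact_force: [-0.7, 0.1, -0.6]
width: 0.0297
gripper_force: 0.0
```

Request:
{"method": "drive_tool", "body": {
  "rows": [
    [0,0,0,0],
    [0,0,0,0],
    [0,0,0,0],
    [0,0,0,0],
    [0,0,0,0],
    [0,0,0,0],
    [0,0,0,0],
    [0,0,0,0]
  ],
  "grip": 18
}}

```text
clock: 9.63
position: [0.5145, 0.1119, 0.0385]
ee_rot: [0.0, 0.625, 0.78, 0.0]
contact_force: [-0.1, -0.6, 0.3]
width: 0.0178
gripper_force: 0.0
```

```bash
python3 - <<'E'
from h import *
s=get_state(); print(s['clock'],injig(s['position']),s['contact_force'],s['moment'].round(3),s['width'])
c=eyes.camera_info("wrist");p,d=eyes.get_image("wrist"); np.savez("w5.npz",p=p,d=d,**c)
print(pix(c,s['position']+[0,0,-.022]),pix(c,s['position']+[0,0,-.003]))
E
python3 edges.py w5.npz 200,340,12 200,310
```

```text
9.6333 [ 2.45414162 19.70139659 38.53433342] [-0.10610294 -0.62631427  0.33198204] [ 0.003 -0.038 -0.005] 0.017820689924826747
[[254.46493415 246.21764043]] [[254.21313386 264.6979825 ]]
200 [(np.float64(226.7), 7), (np.float64(276.7), -6)]
212 [(np.float64(206.5), 35), (np.float64(217.4), -34), (np.float64(226.7), 6), (np.float64(276.6), -5), (np.float64(299.1), -17), (np.float64(304.3), -5)]
224 [(np.float64(204.6), -27), (np.float64(208.4), 5), (np.float64(215.2), -11), (np.float64(227.3), 12), (np.float64(276.7), -10)]
236 [(np.float64(234.3), -19), (np.float64(237.9), 25), (np.float64(274.0), -30), (np.float64(277.3), 18)]
248 [(np.float64(208.4), -63), (np.float64(220.4), 15), (np.float64(232.4), -20), (np.float64(238.1), 25), (np.float64(273.9), -32), (np.float64(280.6), 19), (np.float64(292.4), -19), (np.float64(304.7), 29)]
260 [(np.float64(204.4), -62), (np.float64(217.6), 17), (np.float64(230.3), -19), (np.float64(238.3), 26), (np.float64(273.8), -35), (np.float64(282.5), 19), (np.float64(295.3), -18), (np.float64(308.8), 34)]
272 [(np.float64(226.6), 14), (np.float64(229.9), -15), (np.float64(238.2), 26), (np.float64(274.4), -32), (np.float64(282.9), 16), (np.float64(286.2), -15)]
284 [(np.float64(236.7), 60), (np.float64(270.4), 5), (np.float64(275.7), -33)]
296 [(np.float64(235.7), 70), (np.float64(250.5), -16), (np.float64(258.9), 14), (np.float64(269.6), -26), (np.float64(277.2), -31)]
308 [(np.float64(229.1), 10), (np.float64(234.6), 65), (np.float64(239.4), -9), (np.float64(248.9), -16), (np.float64(252.8), 18), (np.float64(256.4), -19), (np.float64(260.1), 19), (np.float64(269.5), -33), (np.float64(278.5), -50), (np.float64(283.9), -11)]
320 [(np.float64(228.1), 31), (np.float64(239.7), 30), (np.float64(269.5), -34), (np.float64(276.4), 8), (np.float64(280.6), -8), (np.float64(284.8), -35)]
332 [(np.float64(228.4), 15), (np.float64(239.9), 36), (np.float64(269.4), -35), (np.float64(284.5), -14)]
```

Request:
{"method": "drive_tool", "body": {
  "rows": [
    [0,-0.03,0.05,0],
    [0,-0.03,0.05,0],
    [0,-0.03,0.05,0],
    [0,-0.03,0.05,0],
    [0,-0.03,0.05,0],
    [0,-0.03,0.05,0],
    [0,-0.03,0.05,0],
    [0,-0.03,0.05,0]
  ],
  "grip": 16.8
}}

```text
clock: 10.35
position: [0.5137, 0.1117, 0.0373]
ee_rot: [0.0, 0.625, 0.78, -0.0]
contact_force: [0.6, -0.2, -0.3]
width: 0.0165
gripper_force: 0.0
```

```bash
python3 - <<'E'
from h import *
s=get_state(); print(s['clock'],injig(s['position']),s['contact_force'],s['moment'].round(3),s['width'])
c=eyes.camera_info("wrist");p,d=eyes.get_image("wrist"); np.savez("w6.npz",p=p,d=d,**c)
E
python3 edges.py w6.npz 244,345,12 200,310
```

```text
10.35 [ 1.69406548 19.68254384 37.26866133] [ 0.59986046 -0.24966087 -0.31738428] [-0.015 -0.02  -0.026] 0.016509889465544554
244 [(np.float64(201.1), -21), (np.float64(210.6), -21), (np.float64(222.8), 16), (np.float64(234.4), -19), (np.float64(239.5), 25), (np.float64(272.7), -28), (np.float64(278.4), 18), (np.float64(290.1), -18), (np.float64(302.3), 22)]
256 [(np.float64(207.1), -57), (np.float64(220.1), 14), (np.float64(232.5), -19), (np.float64(239.8), 24), (np.float64(272.7), -30), (np.float64(280.4), 20), (np.float64(292.9), -17), (np.float64(306.0), 27)]
268 [(np.float64(203.1), -19), (np.float64(227.3), 14), (np.float64(231.4), -21), (np.float64(240.0), 25), (np.float64(272.9), -28), (np.float64(281.4), 22), (np.float64(285.6), -16)]
280 [(np.float64(238.4), 61), (np.float64(241.4), -35), (np.float64(274.0), -29)]
292 [(np.float64(237.5), 68), (np.float64(256.7), -30), (np.float64(275.1), -30)]
304 [(np.float64(236.4), 66), (np.float64(252.1), -19), (np.float64(260.2), 21), (np.float64(271.3), -29), (np.float64(276.3), -30)]
316 [(np.float64(230.0), 50), (np.float64(271.1), -29), (np.float64(278.7), 31), (np.float64(282.9), -63)]
328 [(np.float64(229.7), 26), (np.float64(241.2), 38), (np.float64(271.0), -32), (np.float64(283.0), -24)]
340 []
```

Request:
{"method": "drive_tool", "body": {
  "rows": [
    [0,0,0,0],
    [0,0,0,0],
    [0,0,0,0],
    [0,0,0,0],
    [0,0,0,0],
    [0,0,0,0],
    [0,0,0,0],
    [0,0,0,0]
  ],
  "grip": 15,
  "newtons": 20
}}

```text
clock: 11.07
position: [0.5136, 0.1116, 0.0373]
ee_rot: [-0.0, 0.625, 0.781, -0.0]
contact_force: [-1.4, -0.3, 2.9]
width: 0.0153
gripper_force: 16.5
```

Request:
{"method": "drive_tool", "body": {
  "rows": [
    [0,0,-0.01,0],
    [-0.1,0,-0.01,0],
    [-0.2,0,-0.01,0],
    [-0.3,0,-0.01,0],
    [-0.4,0,-0.01,0],
    [-0.5,0,-0.01,0],
    [-0.6,0,-0.01,0],
    [-0.6,0,-0.01,0]
  ]
}}

```text
clock: 11.73
position: [0.5171, 0.0961, 0.0374]
ee_rot: [0.0, 0.625, 0.781, -0.0]
contact_force: [-0.5, 0.3, -1.3]
width: 0.0154
gripper_force: 16.3
```

```bash
python3 - <<'E'
from h import *
s=get_state(); print(s['clock'],injig(s['position']),"tool force",Rt(s).T@s['contact_force'],"tool mom",Rt(s).T@s['moment'],s['width'],s['gripper_force'])
c=eyes.camera_info("wrist");p,d=eyes.get_image("wrist"); np.savez("w7.npz",p=p,d=d,**c)
E
python3 edges.py w7.npz 120,250,14 200,310
```

```text
11.7333 [ 1.53094401  3.79025864 37.37908843] tool force [ 0.4216977  -0.43623394  1.34315652] tool mom [0.12912672 0.11388628 0.01796169] 0.015375699562618934 16.255701184272766
120 [(np.float64(218.6), 30), (np.float64(223.8), -25), (np.float64(227.6), 13), (np.float64(245.4), 5), (np.float64(250.1), 8), (np.float64(254.0), -16), (np.float64(267.2), 5), (np.float64(274.0), -13), (np.float64(282.9), 24)]
134 [(np.float64(226.7), 8), (np.float64(236.1), 17), (np.float64(240.3), 22), (np.float64(280.7), -22), (np.float64(292.4), -13), (np.float64(298.7), -25)]
148 [(np.float64(227.3), 6), (np.float64(237.4), 38), (np.float64(251.0), -21), (np.float64(256.1), -9), (np.float64(260.2), 17), (np.float64(274.1), -35), (np.float64(280.4), -5)]
162 [(np.float64(227.4), 8), (np.float64(245.6), 16), (np.float64(249.1), -4), (np.float64(254.9), -17), (np.float64(280.3), -6)]
176 [(np.float64(203.8), 14), (np.float64(227.8), 7), (np.float64(279.8), -5), (np.float64(303.7), -17), (np.float64(308.7), -6)]
190 [(np.float64(228.4), 7), (np.float64(279.8), -7)]
204 [(np.float64(211.3), 6), (np.float64(217.0), -5), (np.float64(225.2), -6), (np.float64(287.5), 4)]
218 [(np.float64(280.0), 4)]
232 [(np.float64(227.4), -11), (np.float64(236.7), -10), (np.float64(239.6), 16), (np.float64(273.3), -16), (np.float64(276.1), 10), (np.float64(285.6), 11)]
246 [(np.float64(202.5), -6), (np.float64(211.5), -45), (np.float64(224.1), 15), (np.float64(235.6), -20), (np.float64(240.1), 25), (np.float64(272.9), -25), (np.float64(277.2), 20), (np.float64(288.9), -17), (np.float64(301.3), 26)]
```

Request:
{"method": "drive_tool", "body": {
  "rows": [
    [-0.15,0,0,0],
    [-0.3,0,0,0],
    [-0.45,0,0,0],
    [-0.6,0,0,0],
    [-0.75,0,0,0],
    [-0.9,0,0,0],
    [-1,0,0,0],
    [-1,0,0,0]
  ]
}}

```text
clock: 12.45
position: [0.5225, 0.0717, 0.0375]
ee_rot: [0.0, 0.625, 0.78, -0.0]
contact_force: [-1.1, -0.5, -0.8]
width: 0.0152
gripper_force: 16.3
```

```bash
python3 - <<'E'
from h import *
s=get_state(); print(s['clock'],injig(s['position']),"tool force",Rt(s).T@s['contact_force'],"tool mom",Rt(s).T@s['moment'],s['width'],s['gripper_force'])
c=eyes.camera_info("wrist");p,d=eyes.get_image("wrist"); np.savez("w8.npz",p=p,d=d,**c)
cv2.imwrite("pics/w8.png",cv2.resize(p,None,fx=1.5,fy=1.5)[:,:,::-1])
E
```

```text
12.45 [  1.50544215 -21.24483818  37.47280513] tool force [-0.23916745 -1.17935345  0.82568333] tool mom [ 0.25256768 -0.12241956 -0.045182  ] 0.015200621651746817 16.313647627830505
```

View pics/w8.png

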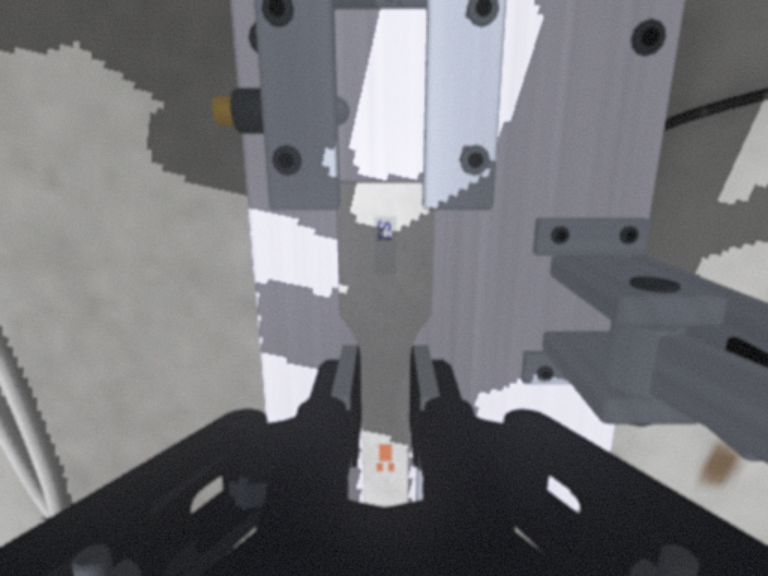

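The specimen's rear end now lies in the window: end edge at row about 180 and wide part at x 340-432 in the 1.5x picture. I open and move back to its wide rear end.

Request:
{"method": "drive_tool", "body": {
  "rows": [
    [0,0,0,0],
    [0,0,0,0],
    [0,0,0,0],
    [0,0,0,0],
    [0,0,0,0],
    [0,0,0,0],
    [0,0,0,0],
    [0,0,0,0]
  ],
  "grip": 35
}}

```text
clock: 13.17
position: [0.5225, 0.0727, 0.0375]
ee_rot: [0.0, 0.625, 0.781, 0.0]
contact_force: [-0.3, -0.2, -0.1]
width: 0.035
gripper_force: 0.0
```

Request:
{"method": "drive_tool", "body": {
  "rows": [
    [0.25,0,0,0],
    [0.5,0,0,0],
    [0.75,0,0,0],
    [1,0,0,0],
    [1.25,0,0,0],
    [1.5,0,0,0],
    [1.7,0,0,0],
    [1.7,0,0,0]
  ]
}}

```text
clock: 13.83
position: [0.5127, 0.1152, 0.0375]
ee_rot: [-0.0, 0.625, 0.781, -0.0]
contact_force: [0.9, 0.3, 0.1]
width: 0.035
gripper_force: 0.0
```

Request:
{"method": "drive_tool", "body": {
  "rows": [
    [0,0,0,0],
    [0,0,0,0],
    [0,0,0,0],
    [0,0,0,0],
    [0,0,0,0],
    [0,0,0,0],
    [0,0,0,0],
    [0,0,0,0]
  ],
  "grip": 28.5
}}

```text
clock: 14.5
position: [0.5132, 0.114, 0.0375]
ee_rot: [0.0, 0.625, 0.78, -0.0]
contact_force: [-0.3, 0.4, 0.4]
width: 0.0285
gripper_force: 0.0
```

```bash
python3 - <<'E'
from h import *
s=get_state(); print(s['clock'],injig(s['position']),"tool force",Rt(s).T@s['contact_force'],"tool mom",Rt(s).T@s['moment'],s['width'],s['gripper_force'])
c=eyes.camera_info("wrist");p,d=eyes.get_image("wrist"); np.savez("w9.npz",p=p,d=d,**c)
E
python3 edges.py w9.npz 226,345,8 200,310
```

```text
14.5 [ 1.67073228 22.10430278 37.49237168] tool force [ 0.47402966 -0.15285952 -0.44965847] tool mom [0.04589043 0.00390169 0.00199572] 0.02847036450426213 0.0
226 [(np.float64(209.7), 4), (np.float64(213.0), -6), (np.float64(229.0), 5), (np.float64(278.2), -5), (np.float64(303.8), -8)]
234 [(np.float64(229.2), 6), (np.float64(278.0), -5)]
242 [(np.float64(228.9), 4), (np.float64(278.4), -4)]
250 [(np.float64(207.9), 15), (np.float64(219.8), -18), (np.float64(226.4), 25), (np.float64(251.2), -11), (np.float64(259.9), 9), (np.float64(285.7), -28), (np.float64(293.1), 19), (np.float64(305.0), -16)]
258 [(np.float64(205.3), 16), (np.float64(217.7), -17), (np.float64(226.7), 25), (np.float64(285.6), -27), (np.float64(295.0), 18), (np.float64(307.7), -16)]
266 [(np.float64(203.6), 6), (np.float64(210.3), 6), (np.float64(216.3), -20), (np.float64(227.0), 25), (np.float64(285.3), -25), (np.float64(296.6), 21), (np.float64(303.0), -7), (np.float64(308.1), -6)]
274 [(np.float64(212.5), 10), (np.float64(216.3), -10), (np.float64(227.2), 27), (np.float64(285.4), -25), (np.float64(296.6), 12), (
[... 648 characters left out ...]
 -6), (np.float64(272.6), -25), (np.float64(277.4), 35), (np.float64(291.0), -5), (np.float64(291.0), -5), (np.float64(297.8), -58)]
322 [(np.float64(214.4), 55), (np.float64(219.6), -22), (np.float64(227.1), -13), (np.float64(232.2), 6), (np.float64(241.4), 15), (np.float64(271.1), -27), (np.float64(278.4), 25), (np.float64(282.1), -16), (np.float64(285.4), 7), (np.float64(289.5), -15), (np.float64(298.2), -36)]
330 [(np.float64(215.0), 23), (np.float64(241.3), 34), (np.float64(271.0), -31), (np.float64(271.0), -31), (np.float64(297.7), -23)]
338 [(np.float64(245.0), 4), (np.float64(245.0), 4), (np.float64(249.6), 7), (np.float64(253.9), 5), (np.float64(262.7), -6), (np.float64(270.1), -5)]
```

Request:
{"method": "drive_tool", "body": {
  "rows": [
    [0,0,0,0],
    [0,0,0,0],
    [0,0,0,0],
    [0,0,0,0],
    [0,0,0,0],
    [0,0,0,0],
    [0,0,0,0],
    [0,0,0,0]
  ],
  "grip": 26.6
}}

```text
clock: 15.22
position: [0.5132, 0.1141, 0.0375]
ee_rot: [0.0, 0.625, 0.78, -0.0]
contact_force: [0.4, 0.3, -0.2]
width: 0.0266
gripper_force: 0.0
```

Request:
{"method": "drive_tool", "body": {
  "rows": [
    [0,0,0,0],
    [0,0,0,0],
    [0,0,0,0],
    [0,0,0,0],
    [0,0,0,0],
    [0,0,0,0],
    [0,0,0,0],
    [0,0,0,0]
  ],
  "grip": 25.4
}}

```text
clock: 15.88
position: [0.5131, 0.1141, 0.0375]
ee_rot: [-0.0, 0.625, 0.781, -0.0]
contact_force: [-0.3, -0.1, 2.1]
width: 0.0255
gripper_force: 14.4
```

Request:
{"method": "drive_tool", "body": {
  "rows": [
    [0,0,-0.01,0],
    [-0.15,0,-0.01,0],
    [-0.3,0,-0.01,0],
    [-0.45,0,-0.01,0],
    [-0.6,0,-0.01,0],
    [-0.75,0,-0.01,0],
    [-0.92,0,-0.01,0],
    [-0.92,0,-0.01,0]
  ],
  "grip": 24
}}

```text
clock: 16.55
position: [0.5186, 0.0908, 0.0377]
ee_rot: [0.0, 0.625, 0.78, -0.0]
contact_force: [0.3, -0.2, 0.1]
width: 0.0256
gripper_force: 20.1
```

Request:
{"method": "drive_tool", "body": {
  "rows": [
    [0,0,0,0],
    [0,0,0,0],
    [0,0,0,0],
    [0,0,0,0],
    [0,0,0,0],
    [0,0,0,0],
    [0,0,0,0],
    [0,0,0,0]
  ],
  "newtons": 50
}}

```text
clock: 17.22
position: [0.5181, 0.0918, 0.0377]
ee_rot: [0.0, 0.625, 0.781, 0.0]
contact_force: [-0.2, 0.3, -0.8]
width: 0.0248
gripper_force: 47.2
```

```bash
python3 - <<'E'
from h import *
s=get_state(); print(s['clock'],injig(s['position']),"tool force",Rt(s).T@s['contact_force'],"tool mom",Rt(s).T@s['moment'],s['width'],s['gripper_force'])
c=eyes.camera_info("wrist");p,d=eyes.get_image("wrist"); np.savez("w10.npz",p=p,d=d,**c)
c=eyes.camera_info("top");q,d=eyes.get_image("top");np.savez("t2.npz",p=q,d=d,**c)
A=cv2.resize(p,(480,360));B=cv2.resize(q[160:250,150:240],(360,360),interpolation=cv2.INTER_CUBIC)
cv2.imwrite("pics/w10.png",np.hstack([A,B])[:,:800,::-1])
E
```

```text
17.2167 [ 1.6204179  -0.66699013 37.74653697] tool force [ 0.34426781 -0.14418581  0.76656026] tool mom [ 0.02202974  0.03222139 -0.00498686] 0.024785337136738007 47.22320258617401
```

View pics/w10.png

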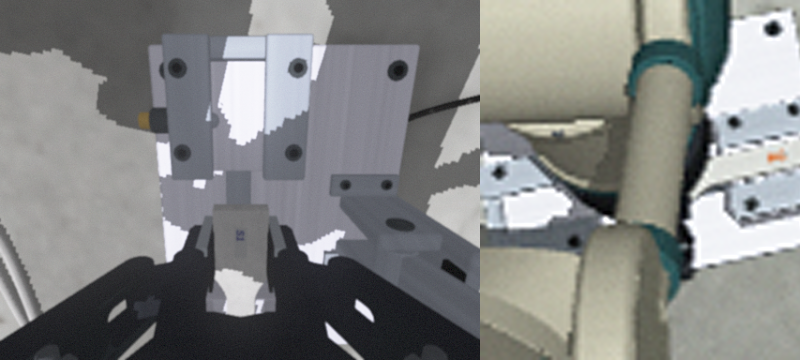

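The wrist view shows the rear end fully out of the rear block, with its end edge at row about 205. The top crop shows the gauge already over the front block. I lift gently.

Request:
{"method": "drive_tool", "body": {
  "rows": [
    [0,0,-0.05,0],
    [0,0,-0.1,0],
    [0,0,-0.15,0],
    [0,0,-0.2,0],
    [0,0,-0.2,0],
    [0,0,-0.2,0],
    [0,0,-0.2,0],
    [0,0,-0.2,0]
  ]
}}

```text
clock: 17.98
position: [0.5181, 0.0917, 0.0427]
ee_rot: [-0.0, 0.625, 0.781, -0.0]
contact_force: [-0.7, 0.8, -0.4]
width: 0.0251
gripper_force: 47.2
```

```bash
python3 - <<'E'
from h import *
s=get_state(); print(s['clock'],injig(s['position']),"tool force",Rt(s).T@s['contact_force'],"tool mom",Rt(s).T@s['moment'],s['width'],s['gripper_force'])
c=np.load("w10.npz");print("rear end jig",injig(ray(c,[257,218.7],.038)[0]))
E
```

```text
17.9833 [ 1.55176502 -0.7795586  42.70369423] tool force [ 0.988318   -0.53890409  0.40149458] tool mom [-0.01203122  0.04946809  0.03092106] 0.0251020687453012 47.21233427524567
rear end jig [ 2.97220161 23.73034305 38.        ]
```

Request:
{"method": "drive_tool", "body": {
  "rows": [
    [0,0,-0.2,0],
    [0,0,-0.5,0],
    [0,0,-1,0],
    [0,0,-1.5,0],
    [0,0,-2,0],
    [0,0,-2.5,0],
    [0,0,-3,0],
    [0,0,-3,0]
  ]
}}

```text
clock: 18.65
position: [0.5201, 0.0918, 0.1208]
ee_rot: [0.002, 0.625, 0.781, 0.002]
contact_force: [1.1, -0.3, -0.4]
width: 0.025
gripper_force: 47.2
```

```bash
python3 - <<'E'
from h import *
s=get_state(); print(s['clock'],injig(s['position']),s['qpos'].round(2))
c=np.load("top0.npz");p=c['p'];z=cloud(c,c['d'])[...,2]
hs=cv2.cvtColor(p,cv2.COLOR_RGB2HSV)
th,o=.154,np.array([.5515,-.2834]);R=rot(th)
# rectify rail-top plane: 1 px = 0.5 mm, rest frame, x up, y left
N=480
g=np.mgrid[:N,:N];X=(N/2-g[0])*.0005;Y=(N/2-g[1])*.0005
W=np.stack([o[0]+R[0,0]*X+R[0,1]*Y,o[1]+R[1,0]*X+R[1,1]*Y,np.full_like(X,.03)],-1).reshape(-1,3)
uv=pix(c,W).reshape(N,N,2).astype(np.float32)
I=cv2.remap(p,uv[...,0],uv[...,1],cv2.INTER_CUBIC)
G=cv2.cvtColor(I,cv2.COLOR_RGB2GRAY).astype(float)
for y0 in (40,-40):
  for x in (-82,-74,-66,-58,-50,-42,28,75):
    r=int(N/2-x/.5);cidx=int(N/2-y0/.5); prof=G[r-3:r+4,cidx-30:cidx+30].mean(0)
    on=np.where(prof>225)[0]; print(y0,x,(y0-(on-30)*.5)[[0,-1]] if len(on) else None)
for y in (44,40,36,-36,-40,-44):
    cc=int(N/2-y/.5);prof=G[:,cc-2:cc+3].mean(1);on=np.where(prof>215)[0];print(y,((N/2-on)*.5)[[0,-1]])
cv2.imwrite("pics/rect.png",I[:,:,::-1])
E
```

```text
18.65 [  3.51888308  -1.06599821 120.78005486] [ 0.04  0.31  1.81 -0.    1.01 -0.18]
40 -82 [41.  33.5]
40 -74 None
40 -66 [40.5 32.5]
40 -58 [40.5 33. ]
40 -50 [41. 34.]
40 -42 [41.5 34. ]
40 28 [42.5 36. ]
40 75 None
-40 -82 [-39.  -46.5]
-40 -74 None
-40 -66 [-39.5 -47. ]
-40 -58 [-39.5 -47. ]
-40 -50 [-39.  -46.5]
-40 -42 [-38.5 -46. ]
-40 28 [-38.  -45.5]
-40 75 None
44 [72.5 -7.5]
40 [ 84.5 -85. ]
36 [ 83.5 -85.5]
-36 [71.5 -1.5]
-40 [ 85.5 -83.5]
-44 [ 85.5 -84. ]
```

View pics/rect.png

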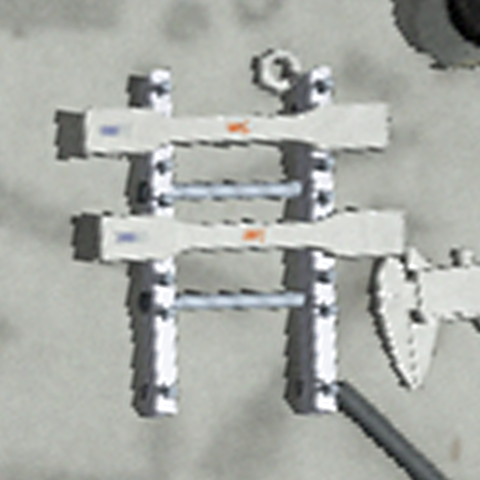

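The rectified view shows the rails straight, with the empty place at the bottom. The rest yaw is about 0.172 rad and the place's middle is near (0.497,-0.295). I won't view any more pictures. Next I compute the move.

```bash
cat >> h.py <<'E'
RT=.172; FP=np.array([.4969,-.2948])
def rest(x,y,z): return np.r_[FP+rot(RT)@[x/1e3,y/1e3],z/1e3]   # relative to free place
def inrest(X): return np.r_[rot(-RT)@(np.asarray(X[:2])-FP),X[2]]*1e3
E
python3 - <<'E'
from h import *
s=get_state();c=np.load("top0.npz")
print("tool yaw",np.arctan2(Rt(s)[1,0],Rt(s)[0,0])-np.pi/2-JT)
# specimen ends in top0: profile along the channel axis at z=.038
g=cv2.cvtColor(c['p'],cv2.COLOR_RGB2GRAY).astype(np.float32); hs=cv2.cvtColor(c['p'],cv2.COLOR_RGB2HSV).astype(np.float32)
for x in (-3,1,5):
  for a,b in ((-96,-72),(76,94)):
    ys=np.arange(a,b,1.);uv=pix(c,np.array([jig(x,y,38) for y in ys])).astype(np.float32)
    f=lambda A:cv2.remap(A,uv[None,:,0].copy(),uv[None,:,1].copy(),cv2.INTER_LINEAR)[0].astype(int)
    print(x,a,list(f(g)),list(f(hs[...,1].copy())))
w=np.load("w10.npz")
print(to(s,rest(0,61,110),RT+np.pi/2))
E
```

```text
tool yaw -0.00029280531806072374
-3 -96 [np.int64(185), np.int64(184), np.int64(182), np.int64(180), np.int64(178), np.int64(177), np.int64(174), np.int64(180), np.int64(209), np.int64(236), np.int64(240), np.int64(244), np.int64(243), np.int64(242), np.int64(240), np.int64(237), np.int64(231), np.int64(224), np.int64(220), np.int64(219), np.int64(218), np.int64(218), np.int64(219), np.int64(220)] [np.int64(8), np.int64(8), np.int64(9), np.int64(10), np.int64(10), np.int64(12), np.int64(14), np.int64(14), np.int64(8), np.int64(3), np.int64(4), np.int64(5), np.int64(5), np.int64(5), np.int64(4), np.int64(2), np.int64(2), np.int64(5), np.int64(6), np.int64(6), np.int64(5), np.int64(5), np.int64(5), np.int64(6)]
-3 76 [np.int64(211), np.int64(211), np.int64(212), np.int64(214), np.int64(214), np.int64(215), np.int64(196), np.int64(172), np.int64(166), np.int64(168), np.int64(178), np.int64(189), np.int64(195), np.int64(193), np.int64(196), np.int64(209), np.int64(219), np.int64(209)] [np.int64(6), np.int64(6), np.int64(5), np.int64(4), np.int64(4), np.int64(4), np.int64(5), np.int64(5),
[... 1885 characters left out ...]
6), np.int64(7), np.int64(7), np.int64(4), np.int64(1), np.int64(5), np.int64(7), np.int64(7), np.int64(6), np.int64(6), np.int64(5), np.int64(4)]
5 76 [np.int64(208), np.int64(210), np.int64(213), np.int64(213), np.int64(214), np.int64(216), np.int64(214), np.int64(171), np.int64(126), np.int64(145), np.int64(170), np.int64(181), np.int64(190), np.int64(194), np.int64(196), np.int64(184), np.int64(158), np.int64(147)] [np.int64(4), np.int64(5), np.int64(6), np.int64(3), np.int64(2), np.int64(4), np.int64(6), np.int64(7), np.int64(8), np.int64(17), np.int64(28), np.int64(29), np.int64(28), np.int64(27), np.int64(26), np.int64(26), np.int64(25), np.int64(21)]
[-12.452  -4.167   0.421   0.46 ]
```

Request:
{"method": "drive_tool", "body": {
  "rows": [
    [-0.5,-0.2,0,0],
    [-1.2,-0.4,0,0],
    [-2,-0.7,0,0.1],
    [-2.9,-1,0,0.2],
    [-3.9,-1.3,0,0.3],
    [-4.9,-1.6,0,0.4],
    [-5.9,-2,0,0.46],
    [-6.5,-2.2,0,0.46]
  ]
}}

```text
clock: 19.32
position: [0.4993, -0.0811, 0.1175]
ee_rot: [0.0, 0.644, 0.765, -0.001]
contact_force: [0.5, 0.3, -1.0]
width: 0.0248
gripper_force: 47.2
```

Request:
{"method": "drive_tool", "body": {
  "rows": [
    [-0.9,-0.3,0,0],
    [-1.8,-0.6,0,0],
    [-2.7,-0.9,0,0],
    [-3.6,-1.2,0,0],
    [-4.5,-1.5,0,0],
    [-5.1,-1.7,0,0],
    [-5.5,-1.85,0,0],
    [-5.7,-1.9,0,0]
  ]
}}

```text
clock: 19.98
position: [0.4771, -0.2286, 0.1175]
ee_rot: [-0.0, 0.644, 0.765, -0.0]
contact_force: [0.5, 0.4, -1.3]
width: 0.0247
gripper_force: 47.2
```

Request:
{"method": "drive_tool", "body": {
  "rows": [
    [0,0,0,0],
    [0,0,0,0],
    [0,0,0,0],
    [0,0,0,0],
    [0,0,0,0],
    [0,0,0,0],
    [0,0,0,0],
    [0,0,0,0]
  ]
}}

```text
clock: 20.65
position: [0.4776, -0.2272, 0.1178]
ee_rot: [0.0, 0.644, 0.765, -0.0]
contact_force: [-0.1, 0.3, -0.7]
width: 0.0248
gripper_force: 47.2
```

```bash
python3 - <<'E'
from h import *
s=get_state(); print(s['clock'],s['position'],to(s,rest(0,61,60),RT+np.pi/2),"F",Rt(s).T@s['contact_force'],Rt(s).T@s['moment'],s['width'])
for n in ("wrist","top","side"):
    c=eyes.camera_info(n);p,d=eyes.get_image(n); np.savez(n+"_h.npz",p=p,d=d,**c)
    P=cloud(c,d);J=(P[...,:2]-FP)@rot(RT)*1e3;z=P[...,2]*1e3
    hs=cv2.cvtColor(p,cv2.COLOR_RGB2HSV)
    # held specimen: z near TCP-7..+3
    m=(abs(J[...,0])<20)&(z>75)&(z<130)&(d>.05)&(abs(J[...,1])<100)&(hs[...,2]>100)
    print(n,m.sum()); 
    for y in range(-90,91,12):
        k=m&(abs(J[...,1]-y)<4)
        if k.sum()>8: print("  y",y,k.sum(),"x",np.percentile(J[k][:,0],[5,50,95]).round(1),"z",np.percentile(z[k],[10,50,90]).round(1))
E
```

```text
20.65 [ 0.47760343 -0.22720114  0.11779276] [-0.356  0.298  2.312  0.003] F [ 0.32403935 -0.08642738  0.65451187] [0.04063863 0.06876049 0.00707574] 0.024797955007027955
wrist 5551
  y 42 414 x [-12.8  -6.6   0.1] z [120.1 120.7 121.4]
  y 54 706 x [-16.8  -6.6   3.7] z [120.  120.8 121.5]
  y 66 827 x [-17.6  -6.1   4.4] z [120.1 120.9 121.5]
  y 78 831 x [-17.5  -5.3   5.3] z [120.1 120.9 121.6]
  y 90 1067 x [-18.1  -6.2   5.2] z [118.6 120.8 121.6]
top 12
side 522
  y -78 23 x [-18.6  -7.2   2.5] z [111.2 114.6 117.7]
  y -66 41 x [-19.   -8.9   1.1] z [117.2 117.9 119.1]
  y -54 40 x [-19.1  -8.9   1.4] z [116.9 117.9 118.8]
  y -42 35 x [-19.3  -9.8   1. ] z [117.2 118.  119. ]
  y -30 24 x [-17.8 -10.4  -2.8] z [117.  118.  119.2]
  y -18 19 x [-15.5 -10.9  -4.2] z [117.4 118.4 118.9]
  y -6 21 x [-17.4 -12.   -4.7] z [116.2 118.2 119.3]
  y 6 19 x [-17.4 -11.8  -4.2] z [116.3 118.2 118.7]
  y 18 18 x [-16.5 -10.8  -4.7] z [117.6 118.6 119.4]
  y 30 17 x [-16.6 -11.1  -4.8] z [117.4 118.1 118.9]
  y 42 20 x [-18.7 -11.3  -3.9] z [117.1 118.4 119.2]
  y 54 28 x [-19.1  -6.4   4.6] z [109.8 117.9 118.9]
  y 66 14 x [-17.2  -9.7   6.3] z [ 99.4 118.1 118.8]
```

```bash
python3 - <<'E'
from h import *
for n in ("top0","side0"):
    c=np.load(n+".npz");P=cloud(c,c['d']);J=(P[...,:2]-FP)@rot(RT)*1e3;z=P[...,2]*1e3
    off=np.median(z[(abs(J[...,0])<60)&(abs(J[...,1])<25)&(z<8)]);print(n,"table z",off)
    for lo,hi in ((40,72),(96,128)):
        for y in (-55,-20,0,20,55):
            k=(z>33)&(z<43)&(J[...,0]>lo-8)&(J[...,0]<hi+8)&(abs(J[...,1]-y)<5)
            print("  done",lo,y,k.sum(),np.percentile(J[k][:,0],[5,50,95]).round(1),np.median(z[k]).round(1))
        k=(z>34)&(z<43)&(J[...,0]>lo-4)&(J[...,0]<hi+4)&(abs(J[...,1])<100);print("  y ext",np.percentile(J[k][:,1],[1,50,99]).round(1))
    for y0 in (40,-40):
        k=(z>26)&(z<34)&(abs(J[...,1]-y0)<9)&(J[...,0]>-45)&(J[...,0]<36);q=J[k];print("  rail",y0,k.sum(),np.percentile(q,[3,50,97],axis=0).round(1).tolist())
c=np.load("side_h.npz");P=cloud(c,c['d']);J=(P[...,:2]-FP)@rot(RT)*1e3;z=P[...,2]*1e3;v=cv2.cvtColor(c['p'],cv2.COLOR_RGB2GRAY)
k=(z>112)&(z<122)&(abs(J[...,0]+9)<18)&(J[...,1]<20)&(J[...,1]>-130);q=J[k];print("held",np.percentile(q[:,1],[0,1,3]).round(1))
for y in (-66,-54,0,10):
    t=q[abs(q[:,1]-y)<5];print(y,np.percentile(t[:,0],[3,50,97]).round(1))
E
```

```text
top0 table z -1.028692383791675
  done 40 -55 46 [46.6 55.8 66.3] 38.6
  done 40 -20 25 [51.6 56.7 62. ] 37.5
  done 40 0 28 [50.9 56.4 61.8] 38.3
  done 40 20 27 [50.8 56.5 62. ] 38.2
  done 40 55 45 [46.4 56.2 66.1] 38.1
  y ext [-75.4  -1.9  72.7]
  done 96 -55 47 [ 99.3 108.8 120.5] 37.9
  done 96 -20 28 [104.1 109.8 115.3] 37.7
  done 96 0 26 [103.8 109.6 115.3] 38.3
  done 96 20 27 [104.3 109.5 115.3] 37.8
  done 96 55 45 [ 99.7 110.7 119.9] 38.2
  y ext [-68.2   7.7  80. ]
  rail 40 129 [[-28.6, 35.4], [2.0, 41.1], [32.2, 45.0]]
  rail -40 132 [[-28.4, -44.8], [1.6, -38.9], [33.0, -34.9]]
side0 table z -0.8261583736934174
  done 40 -55 53 [43.1 53.8 63.5] 38.0
  done 40 -20 25 [47.9 52.3 58.5] 38.1
  done 40 0 24 [48.2 53.5 59.4] 38.2
  done 40 20 18 [47.8 52.2 58.5] 37.9
  done 40 55 30 [43.8 53.1 63.1] 38.2
  y ext [-77.2 -22.   71.2]
  done 96 -55 48 [ 95.9 106.3 116.5] 37.7
  done 96 -20 23 [100.9 106.7 111.5] 38.0
  done 96 0 29 [100.8 106.1 112.4] 37.9
  done 96 20 22 [101.1 106.4 111.5] 38.4
  done 96 55 31 [ 96.1 105.2 116.5] 38.2
  y ext [-70.  -12.5  78.7]
  rail 40 148 [[-31.3, 33.7], [2.1, 37.4], [34.1, 43.8]]
  rail -40 185 [[-31.7, -46.0], [0.2, -42.6], [33.2, -35.9]]
held [-75.6 -75.2 -74.5]
-66 [-22.9 -11.    1.6]
-54 [-23.1 -10.9   2. ]
0 [-15.7  -9.4  -3.6]
10 [-17.4 -11.7  -4.2]
```

Request:
{"method": "drive_tool", "body": {
  "rows": [
    [-0.2,0.15,0.1,0],
    [-0.35,0.3,0.4,0],
    [-0.35,0.3,0.8,0],
    [-0.35,0.3,1.3,0],
    [-0.35,0.3,1.8,0],
    [-0.35,0.3,2.2,0],
    [-0.35,0.3,2.3,0],
    [-0.35,0.3,2.3,0]
  ]
}}

```text
clock: 21.47
position: [0.4857, -0.2344, 0.0588]
ee_rot: [-0.001, 0.644, 0.765, -0.0]
contact_force: [-0.1, 0.5, -0.7]
width: 0.0251
gripper_force: 47.2
```

```bash
python3 - <<'E'
from h import *
s=get_state(); print(s['clock'],to(s,rest(0,61,37.5),RT+np.pi/2),"F",s['contact_force'])
c=eyes.camera_info("side");p,d=eyes.get_image("side"); P=cloud(c,d);J=(P[...,:2]-FP)@rot(RT)*1e3+[3,1.6];z=P[...,2]*1e3
k=(z>54)&(z<66)&(abs(J[...,0])<25)&(J[...,1]<25)&(J[...,1]>-130);q=J[k]
print("end y",np.percentile(q[:,1],[0,1,3]).round(1),"z",np.median(z[k]))
for y in (-66,-54,-48,0,10):
    t=q[abs(q[:,1]-y)<5];print(y,len(t),np.percentile(t[:,0],[3,50,97]).round(1) if len(t) else 0)
# pins of the free place: points 36..45 mm high near the rails
for y0 in (40,-40):
    for x0 in (-19.5,19.5):
        k=(z>36)&(z<46)&(abs(J[...,1]-y0)<8)&(abs(J[...,0]-x0)<9);print("pin",y0,x0,k.sum(),np.median(J[k],axis=0).round(1) if k.sum() else 0)
E
```

```text
21.4667 [-0.02   0.028  0.853 -0.001] F [-0.06663331  0.54642745 -0.6758022 ]
end y [-83.  -81.7 -81. ] z 58.826206704065115
-66 54 [-13.3  -1.2  11.3]
-54 61 [-12.6  -0.9  11.6]
-48 52 [-12.3  -0.8  11.7]
0 25 [-6.8 -1.2  6.3]
10 28 [-7.7  0.3  6. ]
pin 40 -19.5 11 [-19.8  40.3]
pin 40 19.5 10 [19.5 40.5]
pin -40 -19.5 13 [-19.5 -40.4]
pin -40 19.5 13 [ 18.6 -39.8]
```

Request:
{"method": "drive_tool", "body": {
  "rows": [
    [0,0.03,0.15,0],
    [0,0.03,0.3,0],
    [0,0.03,0.45,0],
    [0,0.03,0.6,0],
    [0,0.03,0.7,0],
    [0,0.03,0.78,0],
    [0,0.03,0.83,0],
    [0,0.03,0.83,0]
  ]
}}

```text
clock: 22.18
position: [0.487, -0.2346, 0.0392]
ee_rot: [-0.0, 0.644, 0.765, -0.0]
contact_force: [0.1, 0.0, 0.4]
width: 0.0252
gripper_force: 47.2
```

Request:
{"method": "drive_tool", "body": {
  "rows": [
    [0,0,0.01,0],
    [0,0,0.02,0],
    [0,0,0.03,0],
    [0,0,0.03,0],
    [0,0,0.03,0],
    [0,0,0.03,0],
    [0,0,0.03,0],
    [0,0,0.03,0]
  ]
}}

```text
clock: 22.85
position: [0.4872, -0.2346, 0.0388]
ee_rot: [0.0, 0.644, 0.765, -0.0]
contact_force: [-0.1, -0.3, -1.2]
width: 0.025
gripper_force: 47.2
```

Request:
{"method": "drive_tool", "body": {
  "rows": [
    [0,0,0.01,0],
    [0,0,0.02,0],
    [0,0,0.03,0],
    [0,0,0.04,0],
    [0,0,0.04,0],
    [0,0,0.04,0],
    [0,0,0.04,0],
    [0,0,0.04,0]
  ]
}}

```text
clock: 23.52
position: [0.4872, -0.2346, 0.0378]
ee_rot: [0.0, 0.644, 0.765, -0.0]
contact_force: [0.4, -0.9, -0.7]
width: 0.0249
gripper_force: 47.2
```

Request:
{"method": "drive_tool", "body": {
  "rows": [
    [0,0,0.01,0],
    [0,0,0.02,0],
    [0,0,0.02,0],
    [0,0,0.02,0],
    [0,0,0.02,0],
    [0,0,0.02,0],
    [0,0,0.02,0],
    [0,0,0.02,0]
  ]
}}

```text
clock: 24.18
position: [0.4872, -0.2347, 0.0375]
ee_rot: [0.0, 0.644, 0.765, -0.0]
contact_force: [-0.9, 1.1, 5.3]
width: 0.0251
gripper_force: 47.8
```

Request:
{"method": "drive_tool", "body": {
  "rows": [
    [0,0,-0.01,0],
    [0,0,-0.01,0],
    [0,0,-0.01,0],
    [0,0,-0.01,0],
    [0,0,-0.01,0],
    [0,0,-0.01,0],
    [0,0,-0.01,0],
    [0,0,-0.01,0]
  ],
  "grip": 34,
  "newtons": 20
}}

```text
clock: 24.85
position: [0.4872, -0.2347, 0.0375]
ee_rot: [0.0, 0.644, 0.765, -0.0]
contact_force: [1.1, -0.2, 0.2]
width: 0.0342
gripper_force: 0.0
```

Request:
{"method": "drive_tool", "body": {
  "rows": [
    [0,0,-0.2,0],
    [0,0,-0.5,0],
    [0,0,-1,0],
    [0,0,-1.8,0],
    [0,0,-2.8,0],
    [0,0,-3.8,0],
    [0,0,-4.8,0],
    [0,0,-5,0]
  ]
}}

```text
clock: 25.52
position: [0.4894, -0.236, 0.1676]
ee_rot: [0.005, 0.644, 0.765, 0.001]
contact_force: [-0.2, -0.2, 0.3]
width: 0.0339
gripper_force: 0.0
```

Request:
{"method": "drive_tool", "body": {
  "rows": [
    [0.8,-1,-0.5,0],
    [1.6,-2,-1,0],
    [2.4,-3,-1.5,0],
    [3.2,-4,-1.5,0],
    [3.2,-5,-1.5,0],
    [3.2,-6,-1.5,0],
    [3.2,-6,-1.5,0],
    [3.2,-6,-1.5,0]
  ]
}}

```text
clock: 26.18
position: [0.3249, -0.1813, 0.2002]
ee_rot: [0.0, 0.644, 0.765, 0.0]
contact_force: [-0.3, -0.5, -0.3]
width: 0.0342
gripper_force: 0.0
```

```bash
python3 - <<'E'
from h import *
s=get_state(); print(s['clock'],s['position'],s['contact_force'])
for n,o in (("top",[0,0]),("side",[3,1.6])):
    c=eyes.camera_info(n);p,d=eyes.get_image(n); P=cloud(c,d);J=(P[...,:2]-FP)@rot(RT)*1e3+o;z=P[...,2]*1e3
    k=(z>33.5)&(z<43)&(abs(J[...,0])<17)&(abs(J[...,1])<100);q=J[k];print(n,"y",np.percentile(q[:,1],[0,1,50,99,100]).round(1))
    for y in (-75,-60,-20,0,20,60,75):
        t=abs(q[:,1]-y)<5;print("  ",y,t.sum(),np.percentile(q[t][:,0],[3,50,97]).round(1),np.median(z[k][t]).round(1))
    for lo in (56,109.5):
        k=(z>33)&(z<43)&(abs(J[...,0]-lo)<16)&(abs(J[...,1])<30);print("  done",np.median(J[k],axis=0).round(1))
    I=np.array([[0,0]]);Jj=(P[...,:2]-JO)@rot(JT)*1e3;k=(z>150)&(z<195)&(abs(Jj[...,1])<15)&(Jj[...,0]>30)&(Jj[...,0]<170)
    print("  bar",k.sum(),np.median(Jj[k],axis=0) if k.any() else 0,np.median(z[k]) if k.any() else 0)
    if n=="top":
        c0=np.load("top0.npz");df=np.abs(p.astype(int)-c0['p']).max(2)[:290];m=(df>60).astype(np.uint8);nn,l,st,ce=cv2.connectedComponentsWithStats(m);print(st[1:][st[1:,4]>25])
E
```

```text
26.1833 [ 0.32487761 -0.18125821  0.20021587] [-0.25350589 -0.49010725 -0.32862227]
top y [-83.8 -81.8  -0.2  81.1  82.1]
   -75 60 [-11.7   1.5  12.9] 38.0
   -60 60 [-11.5   0.4  12.7] 38.1
   -20 32 [-5.7  0.9  7.1] 38.4
   0 32 [-6.2  0.   7.2] 38.0
   20 34 [-6.3  0.7  7.7] 38.0
   60 57 [-10.9   0.7  12.6] 38.3
   75 56 [-11.3  -0.1  12.7] 38.3
  done [56.3 -0.2]
  done [109.7   0.8]
  bar 177 [ 9.93204344e+01 -4.94410108e-03] 180.99760584797127
[[ 166  132   16   25  251]
 [ 166  156   29   19  207]
 [ 180  177   25   29  199]
 [ 394  204   20   13   70]
 [ 182  206   27   37  323]
 [ 360  211   40    8   96]
 [ 332  214   26   15  174]
 [ 213  226   97   61 3119]
 [ 331  244   94   46 2010]
 [ 200  268   16   13   45]
 [ 101  284   16    2   30]]
side y [-83.6 -82.1 -20.7  82.   84.9]
   -75 60 [-11.7   0.6  12.6] 38.2
   -60 59 [-11.4   0.7  13.2] 38.1
   -20 29 [-6.2 -0.1  7.3] 38.2
   0 25 [-5.5  0.2  7.7] 38.2
   20 26 [-6.3  0.7  7. ] 38.2
   60 39 [-12.1  -1.2  12.6] 38.0
   75 38 [-12.2   2.1  12.5] 38.2
  done [56.2 -2.1]
  done [109.4  -1.3]
  bar 109 [97.73813067 -5.6420686 ] 173.2216815872415
```

```bash
python3 -c "
from rig import order; print(order.sign_off())"
```

```text
the job is handed in; nothing more can be done
None
```

I swung the clamp bar over onto its stop and slid the specimen out with no force reading above about 3 N. It now lies flat, gauge up, centred within about 1 mm in the empty place, and I handed the job in at about 26 s; I viewed 11 pictures (one over the limit), and one mistyped bar move briefly pulled the grip sideways, with no force or shift seen afterwards.

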